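Load two gel cassettes into the leaning casting stand

ROBOT

A 7-joint arm with a two-finger parallel gripper is mounted at the origin on the work surface. World frame = base frame: x ahead of the robot, y to its left, z up, the work surface at z = 0. Lengths are in m, angles in rad, forces in N, time in s.
With the tool pointing down it reaches from about 0.35 to 0.775 m from the base axis. Payload 3.1 kg.
Tool frame: the origin (TCP) lies between the finger pads; the fingertips stand 11 mm ahead of it and the grasp point (between the pads) lies 8 mm behind it; z points along the fingers, y is the direction in which the jaws open and shut (so a half turn about z gives the same grasp; the last joint's range is limited). The gripper opens to 85 mm and grips with 20 to 120 N. Pads are 22 mm wide; open, the fingers measure 114 mm over their backs; the gripper's body (76 mm by 85 mm) begins 54 mm behind the grasp point. The pads swing forward as they close: fully open they stand 13 mm farther back than shut.
Start: joints at [1.06, 0.311, 0.014, 1.512, -0.004, 1.319, -0.027], TCP at [0.249, -0.491, 0.207] pointing down, gripper open.
Joint ranges: [-2.7, 2.7], [-0.3, 1.91], [-1.27, 1.3], [0.12, 2.57], [-1.44, 4.58], [0.2, 2.03], [-3.05, 3.05]. Speed limits (rad/s): [2.79, 2.79, 3.14, 3.14, 3.14, 3.14, 3.14].

INTERFACE

Orientations are given as a unit quaternion [x, y, z, w].
In Python, from cell import arm gives the robot as it stands. The module is installed in compiled form; this text tells all that it offers.
- The arm moves only by the tool apply_moves, never from a script. Its argument "steps" is one flat list of numbers, 7 for each row, row after row: the shift along the tool's x, y, z in m, then the turn, a rotation vector about the tool's x, y, z in units of 6 degrees (1.0 is 6 degrees), then the opening in per cent of the stroke, from 0 (shut) to 100 (fully open). In form: [x, y, z, rx, ry, rz, claw, x, y, z, rx, ry, rz, claw, ...]. A call has 1 to 5 rows; each row is the pose to reach, as a shift and turn from the pose commanded when the call began, along the tool's axes at that moment; what a row does not reach only later rows make up. A row lasts 1/8 s, in which the tool goes at most 62.5 mm and 10.7 degrees, less where a joint would pass 70% of its speed; a pose out of reach is approached as far as the arm can. A call with a gripper value outside its range is refused whole. The fingers move at their own pace and stop on an object; "grip_force" is the grip in N (left out, the last holds). Time passes only in rows, so rows that repeat a pose let the fingers close. It gives the time, the measured TCP pose, the force and the opening at its end, in the units of the state.
- arm.get_obs(): the state, without advancing time (a new reading comes with each control period).
- arm.read_camera(name): name is "scene" or "top"; returns the picture (480x640x3 uint8, blue, green, red); there is no depth.
- arm.camera_model(name): a dict with "fx", "fy", "cx", "cy" (pixels), "extrinsics" (4x4, takes a point from camera to world coordinates). Camera axes: x right, y down, z forward; pixel columns grow to the right and rows downward; lengths in m; the calibration is good to about 2 mm. A picture is of the moment at which its call begins. camera_model takes no time and is no camera call.
- arm.close_job(): hands the job in, once; it reports no verdict.
The state is a dict: "t": time; "qpos": joint angles; "joint_vel": joint speeds; "effort": joint torques, N m; "position": TCP position; "ee_rot": TCP orientation; "force": force on the tool from outside, world axes, zero at the start; "ft_torque": the same for the moment, N m; "grip_width": finger opening in m.
Only numpy, scipy, OpenCV 4.12 (cv2) and the standard library are available. Lean on these libraries where they do the work, as an engineer would, in place of code of your own. Each camera call takes 0.05 s, during which the arm holds its last target.

TASK

Load the casting stand with the two glass gel cassettes from the white drip rack: first the short blue-edged one, released flat against the green backstop, then the tall orange-edged one flat against the blue, both standing fully down on the sloping shelf, square and centred from side to side. The backstop is screwed to a different setting every time, so feel for it and press gently: it is glass. Leave the aluminium cooling plate in the rack and everything else on the bench where it is.

Things in the scene. Friction and masses are not known exactly. Their poses are not given: they have to be found in the camera images.
- cassette_blue: Gel cassette, two glass plates framed in blue strips at sides and foot: 110 mm tall, 100 wide, 14 thick, 0.3 kg +-25%. Starts upright in any one of the rack's slots. Origin: centre of its foot; z up the cassette, x across its thickness, y along its width; front and back alike. Taken by its top edge. Goes in first.
- cassette_orange: Gel cassette, two glass plates framed in orange strips at sides and foot: 155 mm tall, 100 wide, 14 thick, 0.4 kg +-25%. Starts upright in any one of the rack's slots. Origin: centre of its foot; z up the cassette, x across its thickness, y along its width; front and back alike. Taken by its top edge. Goes in second, in front of the blue one; 45 mm taller, so a finger fits behind its top.
- cooling_plate: Loose solid aluminium plate with dark grooves, 130 mm tall, 100 mm wide, 14 mm thick, standing in the third slot of the rack; stays there. Origin: centre of its foot, z up, x across the thickness.
- rack: Fixed white drip rack, base 200 mm (its x) x 130 mm (its y) x 12 mm, origin under its centre. Slots at x = -65, 0 and +65 mm; plates stand in them on the base, 12 mm above the table, thickness along the rack's x, between small cheeks up to 48 mm above the table at y = -42 and +42 mm, 1.5 mm play on each side.
- stand: Fixed black casting stand, base 170 x 150 x 12 mm from its x = -65 to +105 mm, origin on the table; x points to its open front. Carries a grey sloping shelf and a rigid green backstop plate, 100 mm wide, 70 mm high, square to the shelf; the face lies 5 to 30 mm along x from point seat (setting not reported: feel for it). Nothing behind it is higher.
- seat (a point): Frame of the sloping shelf, leaning back 22 degrees. Origin: on the shelf surface, midway across, 50 mm above the table. x (up the slope, from backstop to open front) and y (across) lie in the surface; z is square to it, the way a seated cassette stands. Shelf: x -25 to +90, y -65 to +65 mm. A cassette may not slide down it by itself.
- buffer_bottle: Clear bottle with blue cap, 64 mm wide, 150 mm tall; loose bystander, leave alone. Origin: centre of its underside.
- beaker: Glass beaker, 80 mm wide, 100 mm tall; loose bystander, leave alone. Origin: centre of its underside.
- reagent_jar: Amber jar, 60 mm wide, 80 mm tall; loose bystander, leave alone. Origin: centre of its underside.
- tip_box: Blue pipette-tip box with clear lid, 85 x 120 x 68 mm; loose bystander, leave alone. Origin: centre of its underside.
- gel_comb: Yellow gel comb lying flat, 120 x 40 x 6 mm; loose bystander, leave alone. Origin: centre of its underside.
- timer: Red bench timer with a blank grey display lying flat, 70 x 85 x 22 mm; loose bystander, leave alone. Origin: centre of its underside.

How it is judged:
On the way:
1. the blue cassette stands flat against the backstop, released, before the orange one is brought to the stand (angle between the z axis of cassette_blue and the z axis of seat, either way round below 0.06 rad and angle between the y axis of cassette_blue and the y axis of seat, either way round below 0.12 rad and y of cassette_blue in the frame of seat between -0.012 and 0.012 m and z of cassette_blue in the frame of seat between -0.003 and 0.004 m and x of cassette_blue in the frame of seat between 0.008 and 0.07 m and linear speed of cassette_blue below 0.02 m/s and angular speed of cassette_blue below 0.1 rad/s and contact force between the fingers and cassette_blue below 0.05 N and distance between cassette_orange and seat above 0.1 m), for 0.2 s.
At the end, for the whole second after the job is handed in: Both cassettes released, at rest on the sloping shelf: upright axis within 0.06 rad of the seat's z, square within 0.12 rad, foot within 3-4 mm of the shelf, within 12 mm of its middle; orange in front of the blue and against it (origins under 30 mm apart) (angle between the z axis of each of cassette_blue, cassette_orange and the z axis of seat, either way round below 0.06 rad and angle between the y axis of each of cassette_blue, cassette_orange and the y axis of seat, either way round below 0.12 rad and y of cassette_blue in the frame of seat between -0.012 and 0.012 m and z of cassette_blue in the frame of seat between -0.003 and 0.004 m and x of cassette_blue in the frame of seat between 0.008 and 0.07 m and y of cassette_orange in the frame of seat between -0.012 and 0.012 m and z of cassette_orange in the frame of seat between -0.003 and 0.004 m and x of cassette_orange in the frame of seat between 0.008 and 0.07 m and linear speed of each of cassette_blue, cassette_orange below 0.02 m/s and angular speed of each of cassette_blue, cassette_orange below 0.1 rad/s and distance between cassette_orange and cassette_blue below 0.03 m and x of cassette_orange in the frame of seat above 0.022 m); the robot touches nothing.
It fails at once if the aluminium cooling plate is shifted by more than 15 mm (distance of cooling_plate from where it was at the start of the episode above 0.015 m).
It fails at once if another thing on the bench (bottle, beaker, jar, tip box, comb or timer) is shifted by more than 20 mm (distance of any of buffer_bottle, beaker, reagent_jar, tip_box, gel_comb, timer from where it was at the start of the episode above 0.02 m).
It fails at once if a glass cassette is knocked or pressed against the stand with more than 60 N (contact force between any of cassette_blue, cassette_orange and stand above 60 N).
It fails at once if the cassettes are knocked or pressed together with more than 60 N (contact force between cassette_blue and cassette_orange above 60 N).
It also fails if it takes over 70 s, if anything falls off the work surface, if the arm or the gripper's body presses on something with over 40 N, if the wrist force passes 120 N, or if a joint passes its speed limit or range.

## Working session

There is one attempt and no reset: what is moved stays moved. The work goes in short steps, Python scripts to look and compute and a tool call to move; the robot and the scene stay as the last step left them, time stands still between calls to the robot, and variables do not carry over. Pictures are saved under pics/ and viewed, and the job is handed in when it is done.

Besides the shell and the picture viewer there is one more tool, called after ">>>" by a JSON object that holds its "fn" and its "kwargs". apply_moves: Moves the arm, as the interface text tells. Its arguments: {"type":"object","properties":{"steps":{"type":"array","items":{"type":"number"}},"grip_force":{"type":"number"}},"required":["steps"]}

```bash
mkdir -p pics; python3 - <<'E'
from cell import arm
import cv2
o=arm.get_obs(); print(o)
for n in("scene","top"):
    cv2.imwrite(f"pics/{n}0.png",arm.read_camera(n)); m=arm.camera_model(n); print(n,m)
E
```

```text
{'t': 0.0, 'qpos': array([ 1.06026236,  0.31172768,  0.01396571,  1.51306793, -0.00440906,
        1.31918711, -0.02720556]), 'joint_vel': array([-0.00042605,  0.00024299, -0.00051714, -0.00159188,  0.00136055,
        0.00024975, -0.00068484]), 'effort': array([-3.26929257e-04, -3.79915738e+01,  1.45953507e-01, -2.30590653e+01,
        1.21142625e-02,  1.35492094e-02, -1.32208970e-05]), 'position': array([ 0.2481836 , -0.48993789,  0.20621558]), 'ee_rot': array([ 9.72638340e-01,  2.32321477e-01, -3.12681465e-04, -1.13743840e-03]), 'force': array([-0.32294441, -1.02871895,  0.01669249]), 'ft_torque': array([-0.0093553 , -0.0336458 , -0.01327701]), 'grip_width': 0.085242839645941}
scene {'fx': 592.2495575697947, 'fy': 592.2495575697947, 'cx': 323.0081834124593, 'cy': 239.05665892232517, 'extrinsics': array([[-0.87498982,  0.34841919, -0.33615008,  1.03448029],
       [ 0.48365393,  0.59791803, -0.63919708,  0.8053668 ],
       [-0.02171834, -0.72187125, -0.6916865 ,  0.93287672],
       [ 0.        ,  0.        ,  0.        ,  1.        ]])}
top {'fx': 615.07196526171, 'fy': 615.07196526171, 'cx': 311.4958069036736, 'cy': 234.26800590051116, 'extrinsics': array([[ 0.00994495, -0.99576456,  0.09140047,  0.46461502],
       [-0.99994796, -0.00969537,  0.00317422, -0.02348596],
       [-0.00227462, -0.09142728, -0.99580916,  1.488632  ],
       [ 0.        ,  0.        ,  0.        ,  1.        ]])}
```

View pics/scene0.png

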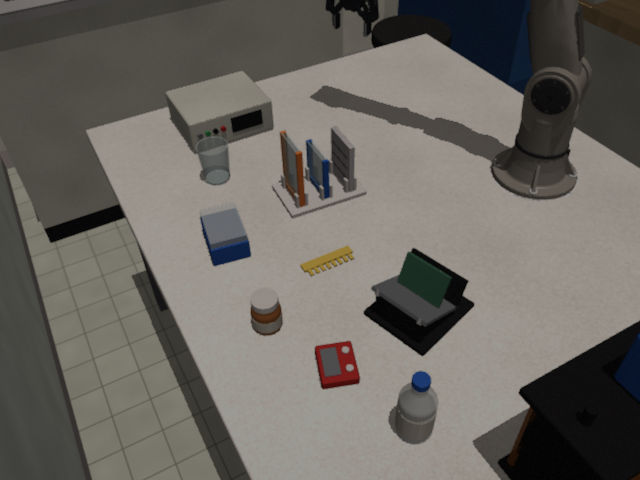

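View pics/top0.png

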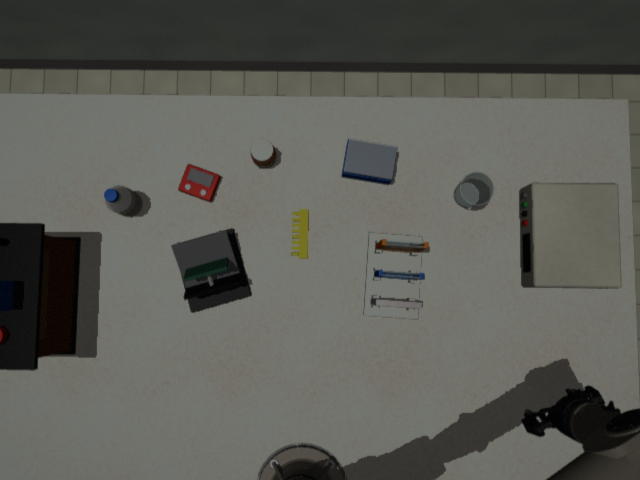

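The rack is near top px (393,275): orange at row 245, blue at 275, plate at 302. The stand is near (212,270), with its open front up and to the left. I'll zoom in to get precise corners.

```bash
python3 - <<'E'
import cv2
a=cv2.imread("pics/top0.png");s=cv2.imread("pics/scene0.png")
f=lambda im,x,y,w,h,k:cv2.convertScaleAbs(cv2.resize(im[y:y+h,x:x+w],None,fx=k,fy=k,interpolation=cv2.INTER_CUBIC),alpha=1.5,beta=30)
cv2.imwrite("pics/z1.png",f(a,355,225,80,100,6))
cv2.imwrite("pics/z2.png",f(a,160,220,100,100,6))
cv2.imwrite("pics/z3.png",f(s,265,120,110,100,6))
cv2.imwrite("pics/z4.png",f(s,360,240,120,120,5))
E
```

```text
(no output)
```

View pics/z1.png

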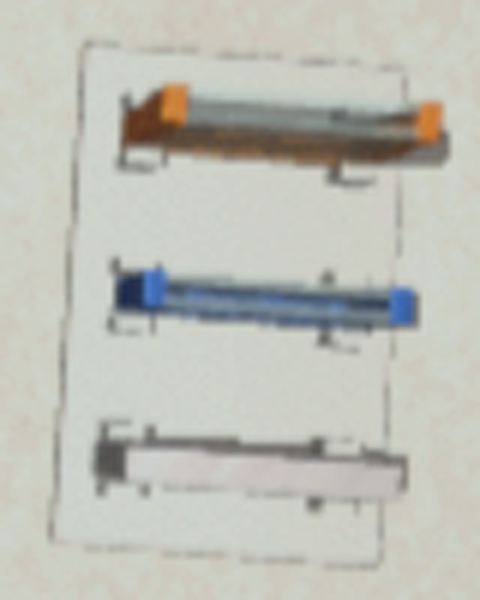

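View pics/z2.png

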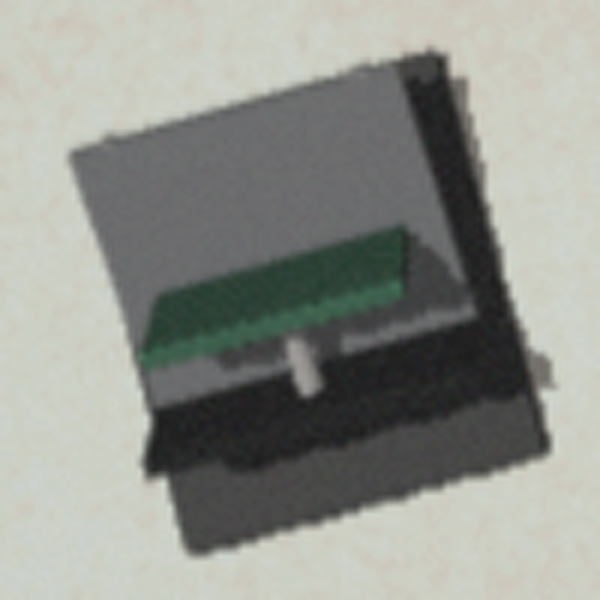

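View pics/z3.png

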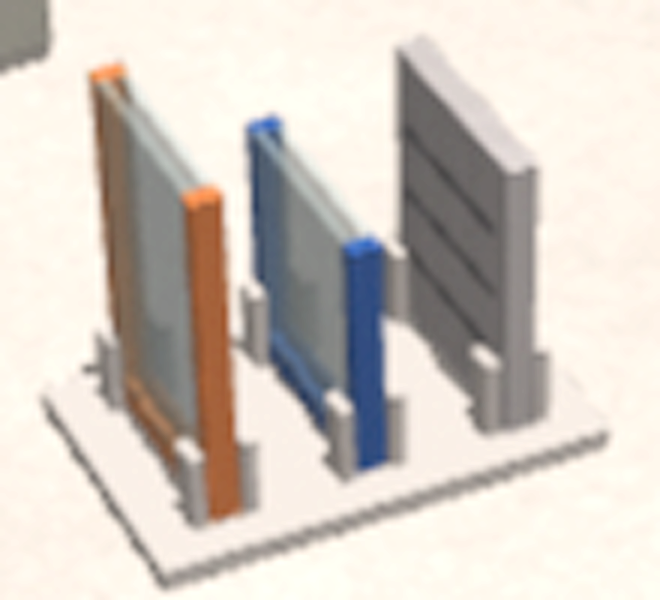

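View pics/z4.png

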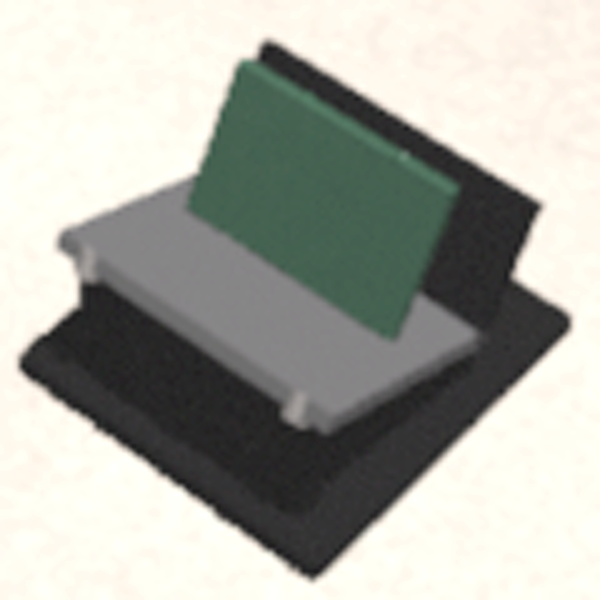

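```bash
cat > h.py <<'E'
import numpy as np
from cell import arm
def ray(n,u,v):
    m=arm.camera_model(n);E=m["extrinsics"]
    return E[:3,3],E[:3,:3]@np.array([(u-m["cx"])/m["fx"],(v-m["cy"])/m["fy"],1])
def onz(n,u,v,z):
    o,d=ray(n,u,v); return o+d*(z-o[2])/d[2]
def zm(p,k,ox,oy): return ((p[0]+.5)/k-.5+ox,(p[1]+.5)/k-.5+oy)
def tri(p,q):
    o1,d1=ray("top",*p);o2,d2=ray("scene",*q)
    t=np.linalg.lstsq(np.c_[d1,-d2],o2-o1,rcond=None)[0]
    a,b=o1+d1*t[0],o2+d2*t[1]; return (a+b)/2,np.linalg.norm(a-b)
E
python3 - <<'E'
from h import *
np.set_printoptions(precision=4,suppress=True)
T=lambda p,z,ox,oy:onz("top",*zm(p,6,ox,oy),z)[:2]
ang=lambda a,b:np.degrees(np.arctan2(*(b-a)[::-1]))
for n,l,r,z,sl,sr in(("blue",(154,288),(403,307),.122,(264,127),(363,246)),("orange",(175,104),(430,123),.167,(108,74),(202,197))):
    a,b=T(l,z,355,225),T(r,z,355,225); print(n,a,b,(a+b)/2,np.linalg.norm(a-b),ang(a,b))
    for p,q in((l,sr),(r,sl)): print("  tri",*tri(zm(p,6,355,225),zm(q,6,265,120)))
c=[T(p,.012,355,225) for p in((85,44),(407,67),(380,566),(52,543))]
print("rack",c,sum(c)/4,ang(c[0],c[1]),ang(c[0],c[3]),ang(c[1],c[2]))
b=[T(p,.012,160,220) for p in((192,552),(548,450),(440,55))]
print("stand base",b,ang(b[0],b[1]),ang(b[1],b[2]),np.linalg.norm(b[0]-b[1]),np.linalg.norm(b[1]-b[2]))
f=[T((75,150),.0837,160,220),T((400,65),.0837,160,220)];k=[T((478,315),.0406,160,220),T((150,400),.0406,160,220)]
print("shelf",f,k,ang(*f),ang(k[1],k[0]),np.linalg.norm(f[0]-f[1]),np.linalg.norm(k[0]-k[1]))
# green top corners triangulated, front-top edge
for p,q in(((158,295),(455,190)),((408,227),(243,65))): print("green",*tri(zm(p,6,160,220),zm(q,5,360,240)))
S=lambda p,z:onz("scene",*zm(p,5,360,240),z)[:2]
print("green foot",S((188,208),.056),S((392,340),.056))
print("shelf scene front",S((62,240),.0837),S((328,415),.0837))
E
```

```text
blue [ 0.5062 -0.1725] [ 0.5001 -0.2644] [ 0.5031 -0.2184] 0.09216251518968163 -93.79543244411633
  tri [ 0.5071 -0.1734  0.1183] 0.001920250358125005
  tri [ 0.5011 -0.266   0.1165] 0.0020997510798067627
orange [ 0.5709 -0.1751] [ 0.5649 -0.2666] [ 0.5679 -0.2209] 0.09167820019076403 -93.7192303246817
  tri [ 0.5723 -0.1762  0.1631] 0.002627510728447699
  tri [ 0.5663 -0.268   0.1625] 0.002349022221959928
rack [array([ 0.6072, -0.1568]), array([ 0.5992, -0.286 ]), array([ 0.4003, -0.274 ]), array([ 0.4081, -0.144 ])] [ 0.5037 -0.2152] -93.55012610886494 176.3189322004329 176.5454815989432
stand base [array([0.4122, 0.2653]), array([0.454 , 0.1246]), array([0.6117, 0.171 ])] -73.47822172715331 16.413431398441553 0.14679533569531333 0.16438017986698314
shelf [array([0.5667, 0.3002]), array([0.6005, 0.1768])] [array([0.5066, 0.1501]), array([0.4721, 0.2778])] -74.67578730412852 -74.89041884684357 0.12796568913328119 0.13221779757892033
green [0.5019 0.2641 0.1308] 0.02145808421889954
green [0.5288 0.1716 0.1288] 0.018465204834841337
green foot [0.5395 0.1751] [0.5106 0.2698]
shelf scene front [0.6058 0.1846] [0.568  0.3033]
```

```bash
python3 - <<'E'
from h import *
np.set_printoptions(precision=4,suppress=True)
for n,p,q in(("front+y",(75,152),(328,413)),("front-y",(400,65),(60,238)),("back+y",(150,402),(480,338)),("foot+y",(158,295),(392,338)),("foot-y",(408,228),(188,207)),("gtop+y",(141,358),(457,188)),("gtop-y",(405,288),(243,63)),("base+x-y?",(440,55),(22,360)),("base-x+y",(192,552),(570,320))):
    print(n,*tri(zm(p,6,160,220),zm(q,5,360,240)))
S=lambda p,z:onz("scene",*zm(p,5,360,240),z)[:2]
for p in ((310,570),(22,358),(570,320)): print("base",S(p,.012))
E
```

```text
front+y [0.5661 0.3009 0.081 ] 0.00023452509227520277
front-y [0.6016 0.1777 0.0757] 0.000668767498692712
back+y [0.4717 0.2773 0.0416] 0.0008700369127375535
foot+y [0.5125 0.2717 0.0604] 0.00010042049247975467
foot-y [0.5398 0.1758 0.0574] 0.0005772592978772923
gtop+y [0.4868 0.2645 0.1234] 0.0006413733342158163
gtop-y [0.5141 0.1681 0.1186] 4.6466502179211625e-05
base+x-y? [0.6129 0.172  0.0028] 0.000767640254960704
base-x+y [0.4121 0.2664 0.0057] 0.0003033374236325881
base [0.5774 0.3167]
base [0.6168 0.1771]
base [0.4165 0.27  ]
```

```bash
cat >> h.py <<'E'
from scipy.spatial.transform import Rotation as R
np.set_printoptions(precision=4,suppress=True)
def axes(yaw,tilt):  # tool: y along yaw dir (up slope), z = -(leaning back normal)
    c,s=np.cos(np.radians(yaw)),np.sin(np.radians(yaw));ct,st=np.cos(np.radians(tilt)),np.sin(np.radians(tilt))
    ty=np.array([ct*c,ct*s,st]); nz=np.array([-st*c,-st*s,ct]); tz=-nz; tx=np.cross(ty,tz)
    return np.c_[tx,ty,tz]
SEAT=np.array([.5027,.2152,.05]); SR=axes(16.0,22.0)
def seat(x,y,z): return SEAT+SR[:,1]*x+SR[:,0]*y-SR[:,2]*z
def inseat(p):
    d=p-SEAT; return np.array([d@SR[:,1],d@SR[:,0],-d@SR[:,2]])
def go(pos,M,note=""):
    o=arm.get_obs(); Rc=R.from_quat(o["ee_rot"])
    d=Rc.inv().apply(pos-o["position"]); r=(Rc.inv()*R.from_matrix(M)).as_rotvec()/np.radians(6)
    print(note,"shift",d.round(4),"turn",r.round(2)); return d,r
E
python3 - <<'E'
from h import *
go(np.array([.5031,-.2184,.225]),axes(-3.65,0),"over blue")
E
```

```text
over blue shift [ 0.3501 -0.1272 -0.0184] turn [-0.02 -0.01 -9.91]
```

>>> {"fn": "apply_moves", "kwargs": {"steps": [0.35,-0.127,-0.018,-0.02,-0.01,-9.91,50,0.35,-0.127,-0.018,-0.02,-0.01,-9.91,50,0.35,-0.127,-0.018,-0.02,-0.01,-9.91,50,0.35,-0.127,-0.018,-0.02,-0.01,-9.91,50,0.35,-0.127,-0.018,-0.02,-0.01,-9.91,50], "grip_force": 40}}

```text
t: 0.72
position: [0.4629, -0.2615, 0.2222]
ee_rot: [0.761, 0.649, -0.0, 0.001]
force: [0.3, -0.4, 0.0]
grip_width: 0.0428
```

>>> {"fn": "apply_moves", "kwargs": {"steps": [0,0,0,0,0,0,50,0,0,0,0,0,0,50]}}

```text
t: 0.98
position: [0.4615, -0.2635, 0.2218]
ee_rot: [0.763, 0.646, -0.001, 0.001]
force: [-0.4, -0.2, 0.9]
grip_width: 0.0429
```

```bash
python3 - <<'E'
from h import *
o=arm.get_obs();print(o["t"],o["position"],o["grip_width"],o["force"])
go(np.array([.5031,-.2184,.225]),axes(-3.65,0),"over blue")
E
```

```text
0.975 [ 0.4615 -0.2635  0.2218] 0.04291428071381421 [-0.3983 -0.1509  0.922 ]
over blue shift [ 0.0513  0.0336 -0.0033] turn [-0.01  0.02 -0.97]
```

>>> {"fn": "apply_moves", "kwargs": {"steps": [0.0513,0.0336,-0.003,0,0.02,-0.97,50,0.0513,0.0336,-0.003,0,0.02,-0.97,50,0.0513,0.0336,-0.003,0,0.02,-0.97,50,0.0513,0.0336,-0.003,0,0.02,-0.97,50]}}

```text
t: 1.48
position: [0.5023, -0.2204, 0.225]
ee_rot: [0.73, 0.683, -0.0, 0.0]
force: [0.5, 0.2, 0.5]
grip_width: 0.0426
```

```bash
python3 - <<'E'
from h import *
import cv2
go(np.array([.5031,-.2184,.105]),axes(-3.65,0),"grasp blue")
a=arm.read_camera("top");s=arm.read_camera("scene")
cv2.imwrite("pics/a1.png",np.hstack([cv2.resize(a[200:340,330:470],(400,400)),cv2.resize(s[60:220,240:400],(400,400))]))
E
```

```text
grasp blue shift [0.0021 0.0007 0.12  ] turn [-0.    0.01 -0.03]
```

View pics/a1.png

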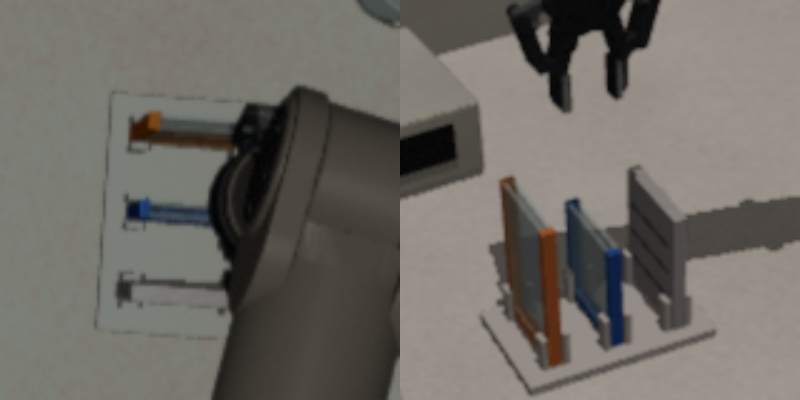

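The fingers straddle the blue cassette, so I'll descend.

>>> {"fn": "apply_moves", "kwargs": {"steps": [0.002,0.0005,0.03,0,0,0,50,0.002,0.0005,0.06,0,0,0,50,0.002,0.0005,0.09,0,0,0,50,0.002,0.0005,0.12,0,0,0,50,0.002,0.0005,0.12,0,0,0,50]}}

```text
t: 2.2
position: [0.5017, -0.2161, 0.103]
ee_rot: [0.729, 0.684, -0.001, -0.002]
force: [0.4, 0.1, 0.2]
grip_width: 0.0426
```

```bash
python3 - <<'E'
from h import *
import cv2
go(np.array([.5031,-.2184,.105]),axes(-3.65,0),"grasp blue")
s=arm.read_camera("scene")
cv2.imwrite("pics/a2.png",cv2.resize(s[80:220,250:390],(600,600),interpolation=cv2.INTER_CUBIC))
E
```

```text
grasp blue shift [-0.0022  0.0016 -0.002 ] turn [-0.05 -0.02 -0.01]
```

View pics/a2.png

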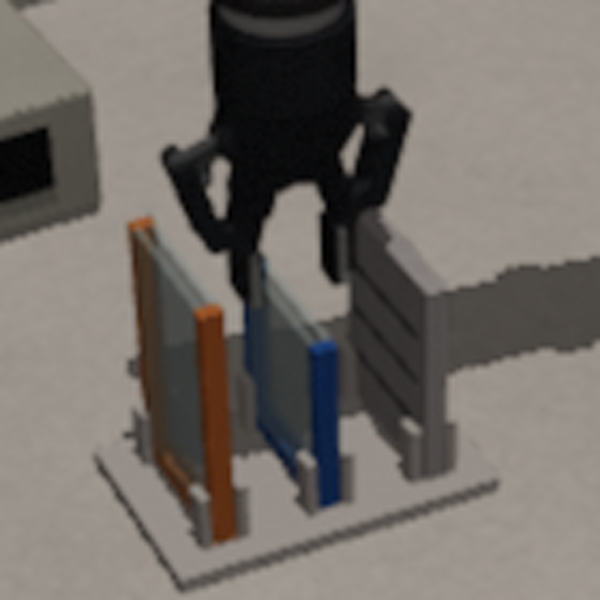

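```bash
python3 - <<'E'
from h import *
def proj(n,p):
    m=arm.camera_model(n);q=np.linalg.inv(m["extrinsics"])@np.r_[p,1];return np.array([m["fx"]*q[0]/q[2]+m["cx"],m["fy"]*q[1]/q[2]+m["cy"]])
o=arm.get_obs();p=o["position"];M=R.from_quat(o["ee_rot"]).as_matrix();k=600/140
for n,v in(("tcp",[0,0,0]),("tipL",[0,.021,.011]),("tipR",[0,-.021,.011]),("tipLsw",[0,.021,.004]),("tipRsw",[0,-.021,.004])):
    print(n,(proj("scene",p+M@np.array(v))-[250,80])*k)
for n,q in(("blueC",[.5031,-.2184,.122]),("b+y",[.5064,-.1685,.122]),("b-y",[.5,-.268,.122])): print(n,(proj("scene",q)-[250,80])*k)
E
```

```text
tcp [291.9367 323.3061]
tipL [258.1291 349.7664]
tipR [326.5729 329.3508]
tipLsw [257.6507 339.4626]
tipRsw [326.3331 319.0671]
blueC [289.9743 295.7672]
b+y [329.0466 344.2006]
b-y [252.6455 249.9392]
```

```bash
python3 - <<'E'
from h import *
import cv2
def proj(n,p):
    m=arm.camera_model(n);q=np.linalg.inv(m["extrinsics"])@np.r_[p,1];return np.array([m["fx"]*q[0]/q[2]+m["cx"],m["fy"]*q[1]/q[2]+m["cy"]])
p=np.array([.5023,-.2204,.225])
print("a1 scene px",(proj("scene",p+[0,0,-.011])-[240,60])*2.5, "R tip",(proj("scene",p+[-.021,0,-.011])-[240,60])*2.5,"L",(proj("scene",p+[.021,0,-.011])-[240,60])*2.5)
a=arm.read_camera("top")
pp=arm.get_obs()["position"]; print((proj("top",pp)-[340,220])*5,[ (proj("top",pp+[d,0,.03])-[340,220])*5 for d in(-.04,.04)])
cv2.imwrite("pics/a3.png",cv2.convertScaleAbs(cv2.resize(a[220:340,340:480],None,fx=5,fy=5,interpolation=cv2.INTER_CUBIC),alpha=1.6,beta=20))
E
```

```text
a1 scene px [191.0099 136.5633] R tip [211.4174 130.1119] L [170.3849 143.0835]
[295.9708 268.2164] [array([305.8278, 357.8455]), array([305.2134, 175.2982])]
```

View pics/a3.png

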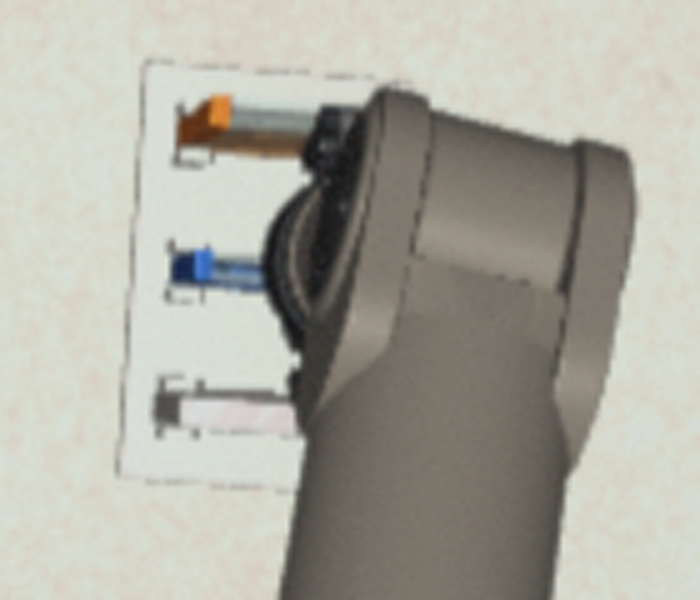

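```bash
python3 - <<'E'
from h import *
import cv2
s=arm.read_camera("scene")
cv2.imwrite("pics/a4.png",cv2.convertScaleAbs(cv2.resize(s[110:190,285:365],(800,600)[1:]*2,interpolation=cv2.INTER_CUBIC),alpha=2.2,beta=20))
for y in(-.216,-.225,-.235,-.245):
    o,d=ray("scene",250+296/4.286,80+293/4.286); t=(y-o[1])/d[1]; print(y,o+d*t)
E
```

```text
-0.216 [ 0.5006 -0.216   0.1244]
-0.225 [ 0.4959 -0.225   0.1173]
-0.235 [ 0.4906 -0.235   0.1094]
-0.245 [ 0.4854 -0.245   0.1014]
```

View pics/a4.png

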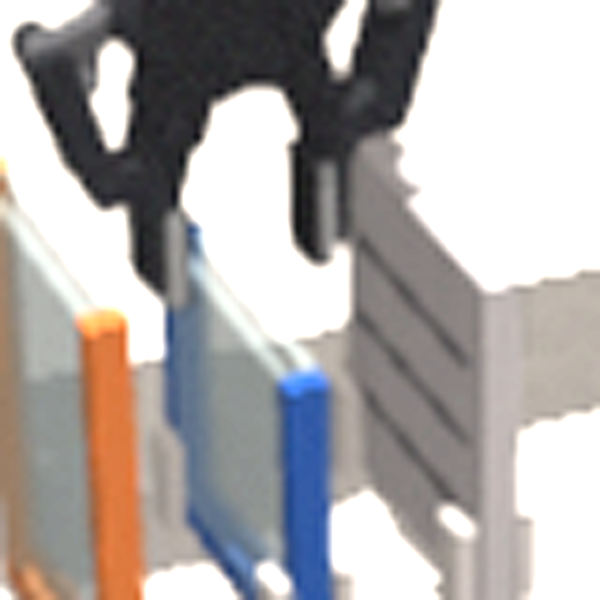

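```bash
python3 - <<'E'
from h import *
import cv2
a=cv2.imread("pics/top0.png");s=cv2.imread("pics/scene0.png")
z=lambda im,x,y,w,h:cv2.convertScaleAbs(cv2.resize(im[y:y+h,x:x+w],(400,400),interpolation=cv2.INTER_CUBIC),alpha=2.5,beta=30)
cv2.imwrite("pics/a5.png",np.hstack([z(a,510,370,100,100),z(s,310,0,80,80)]))
def proj(n,p):
    m=arm.camera_model(n);q=np.linalg.inv(m["extrinsics"])@np.r_[p,1];return np.array([m["fx"]*q[0]/q[2]+m["cx"],m["fy"]*q[1]/q[2]+m["cy"]])
p=np.array([.2482,-.4899,.2062]);M=R.from_quat([.97264,.2323,-.0003,-.0011]).as_matrix()
for v in([0,.0425,-.002],[0,-.0425,-.002],[0,.057,-.002],[0,-.057,-.002]):
    print(v,(proj("top",p+M@np.array(v))-[510,370])*4,(proj("scene",p+M@np.array(v))-[310,0])*5+[400,0])
E
```

```text
[0, 0.0425, -0.002] [196.0586  80.8698] [542.4513 200.6794]
[0, -0.0425, -0.002] [ 49.0574 156.2721] [676.285 237.943]
[0, 0.057, -0.002] [221.0543  68.0486] [520.2106 194.4868]
[0, -0.057, -0.002] [ 23.8995 169.1765] [699.7231 244.4689]
```

View pics/a5.png

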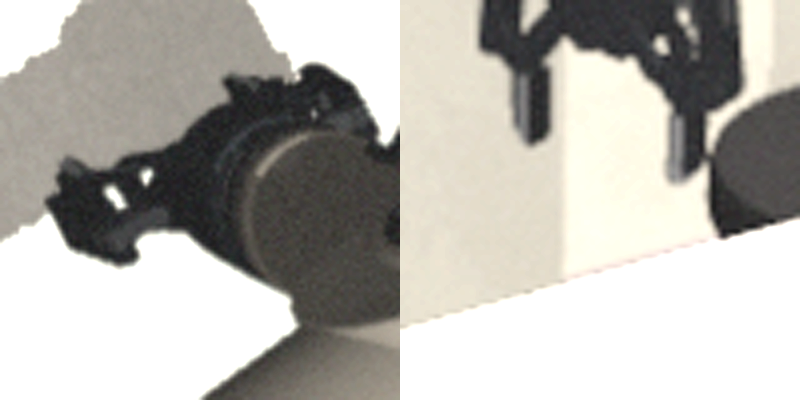

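```bash
python3 - <<'E'
from h import *
for p,q in(((238,85),(533-400,136)),((70,165),(683-400,178))):
    print(*tri(zm(p,4,510,370),zm(q,5,310,0)))
E
```

```text
[ 0.2716 -0.5333  0.2445] 0.0007513593021633804
[ 0.2311 -0.4486  0.2446] 0.0028669477390671407
```

Triangulation puts the fingers in the right x and y, but the open tips stand higher than expected because of the swing. I'll close and look.

>>> {"fn": "apply_moves", "kwargs": {"steps": [0,0.0015,0,-0.05,0,0,0,0,0.0015,0,-0.05,0,0,0,0,0.0015,0,-0.05,0,0,0,0,0.0015,0,-0.05,0,0,0,0,0.0015,0,-0.05,0,0,0], "grip_force": 40}}

```text
t: 2.98
position: [0.506, -0.2161, 0.1053]
ee_rot: [0.729, 0.685, 0.002, 0.002]
force: [-0.3, 0.4, -0.1]
grip_width: -0.0002
```

```bash
python3 - <<'E'
from h import *
import cv2
o=arm.get_obs();print(o["position"],o["grip_width"],o["force"],o["ft_torque"])
s=arm.read_camera("scene")
cv2.imwrite("pics/a6.png",cv2.convertScaleAbs(cv2.resize(s[110:190,285:365],(600,600),interpolation=cv2.INTER_CUBIC),alpha=2.2,beta=20))
E
```

```text
[ 0.506  -0.2161  0.1053] -0.00022097558907778063 [-0.2589  0.3972 -0.1014] [-0.0098 -0.0378 -0.0173]
```

View pics/a6.png

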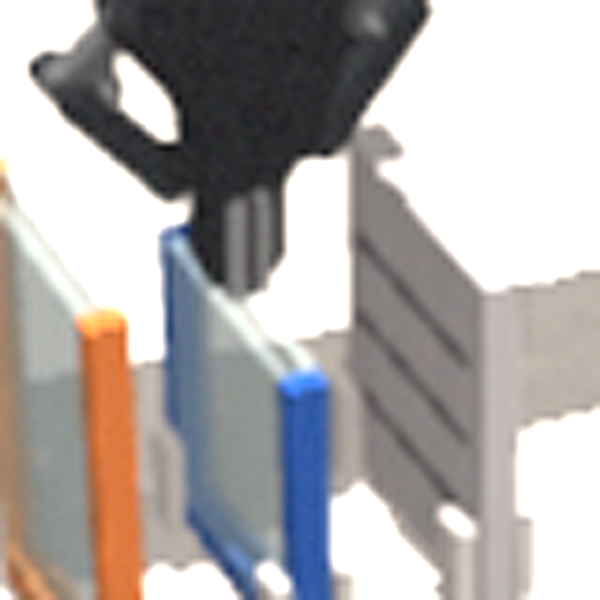

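The grip closed to 0 mm, so the tips are just above the blue top edge. The real tips sit about 30 mm above the nominal height. I'll reopen, go lower and close again.

>>> {"fn": "apply_moves", "kwargs": {"steps": [0,0,0,0,0,0,50,0,0,0,0,0,0,50,0,0,0.008,0,0,0,50,0,0,0.017,0,0,0,50,0,0,0.026,0,0,0,50]}}

```text
t: 3.65
position: [0.5058, -0.216, 0.0783]
ee_rot: [0.729, 0.685, 0.002, 0.002]
force: [1.2, 0.5, 0.2]
grip_width: 0.0429
```

>>> {"fn": "apply_moves", "kwargs": {"steps": [0,0,0,0,0,0,50,0,0,0,0,0,0,50]}}

```text
t: 3.9
position: [0.5063, -0.2161, 0.0793]
ee_rot: [0.729, 0.685, 0.002, 0.002]
force: [0.9, 0.4, 0.5]
grip_width: 0.0426
```

```bash
python3 - <<'E'
from h import *
import cv2
for i in range(3):
  s=arm.read_camera("scene"); o=arm.get_obs();print(o["position"],o["grip_width"],o["force"])
cv2.imwrite("pics/a7.png",cv2.convertScaleAbs(cv2.resize(s[110:190,285:365],(600,600),interpolation=cv2.INTER_CUBIC),alpha=2.2,beta=20))
E
```

```text
[ 0.5064 -0.2161  0.0796] 0.042828077003925824 [-0.2265 -1.3691 -0.3744]
[ 0.5065 -0.2162  0.0797] 0.042698779127677194 [-0.1056 -0.1832  0.2303]
[ 0.5065 -0.2162  0.0797] 0.04276733030570623 [ 0.5942  0.821  -0.6797]
```

View pics/a7.png

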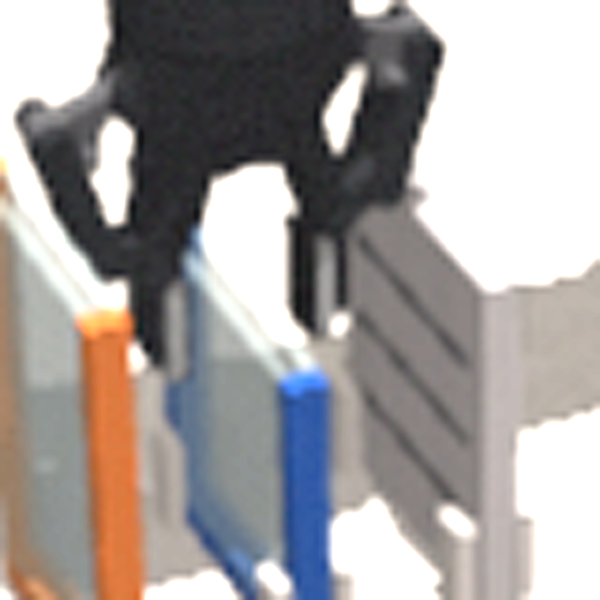

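>>> {"fn": "apply_moves", "kwargs": {"steps": [-0.001,-0.003,0.002,0,0,0,50,-0.001,-0.003,0.002,0,0,0,50,-0.001,-0.003,0.002,0,0,0,0,-0.001,-0.003,0.002,0,0,0,0,-0.001,-0.003,0.002,0,0,0,0]}}

```text
t: 4.68
position: [0.5036, -0.2169, 0.0775]
ee_rot: [0.729, 0.685, 0.003, 0.003]
force: [0.6, 0.8, -0.2]
grip_width: 0.0131
```

>>> {"fn": "apply_moves", "kwargs": {"steps": [0,0,0,0,0,0,0,0,0,0,0,0,0,0]}}

```text
t: 4.92
position: [0.5036, -0.2169, 0.0775]
ee_rot: [0.729, 0.685, 0.003, 0.003]
force: [0.9, -0.3, 0.7]
grip_width: 0.0131
```

```bash
python3 - <<'E'
from h import *
import cv2
for i in range(1):
  s=arm.read_camera("scene"); o=arm.get_obs();print(o["position"],o["grip_width"],o["force"],o["ft_torque"])
cv2.imwrite("pics/a8.png",cv2.convertScaleAbs(cv2.resize(s[110:190,285:365],(600,600),interpolation=cv2.INTER_CUBIC),alpha=2.2,beta=20))
E
```

```text
[ 0.5036 -0.2169  0.0776] 0.013301200536465264 [ 1.5838 -0.7058  0.6336] [-0.0205 -0.3322  0.0236]
```

View pics/a8.png

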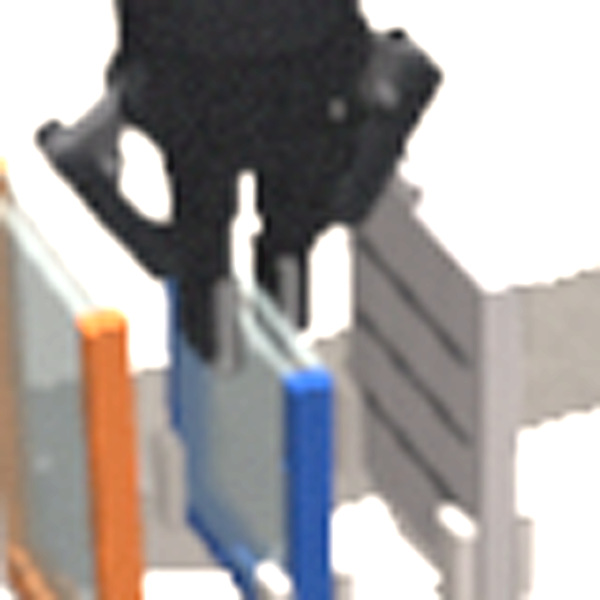

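Gripped, with a 13 mm opening and roughly centred. I'll record the hold and lift.

```bash
cat >> h.py <<'E'
import json
def grab(name,topc,h,yaw=-3.65):
    o=arm.get_obs();M=R.from_quat(o["ee_rot"]).as_matrix();A=axes(yaw,0)
    # cassette frame axes in tool-like convention; foot in tool frame
    foot=np.array([*topc,.012]); json.dump(dict(f=(M.T@(foot-o["position"])).tolist(),r=(M.T@A).tolist()),open(name+".json","w"))
    print(json.load(open(name+".json")))
def place(name,x,y,z,note=""):
    g=json.load(open(name+".json")); M=SR@np.array(g["r"]).T
    return go(seat(x,y,z)-M@np.array(g["f"]),M,note)
def footnow(name):
    g=json.load(open(name+".json"));o=arm.get_obs();M=R.from_quat(o["ee_rot"]).as_matrix()
    A=M@np.array(g["r"]);rel=R.from_matrix(SR.T@A).as_rotvec(degrees=True)
    F=SR.T@o["force"]
    print("t %.2f"%o["t"],"foot in seat",inseat(o["position"]+M@np.array(g["f"])),"rot deg",rel,"F seat x,y,z",np.array([F[1],F[0],-F[2]]),"w %.4f"%o["grip_width"])
E
python3 - <<'E'
from h import *
grab("blue",(.5031,-.2184),.11)
E
```

```text
{'f': [-0.0015033812928416412, -0.0008495792707989903, 0.06554589963517349], 'r': [[0.9999995223647001, -0.0009634883936547956, -0.00016419648961263833], [0.0009622601739193825, 0.9999727240106654, -0.007322929062034076], [0.00017124756814976603, 0.007322767564602006, 0.9999731735149026]]}
```

>>> {"fn": "apply_moves", "kwargs": {"steps": [0,0,-0.01,0,0,0,0,0,0,-0.03,0,0,0,0,0,0,-0.06,0,0,0,0,0,0,-0.1,0,0,0,0,0,0,-0.14,0,0,0,0]}}

```text
t: 5.6
position: [0.5003, -0.2165, 0.2177]
ee_rot: [0.729, 0.685, 0.001, 0.0]
force: [0.6, 0.1, -3.5]
grip_width: 0.013
```

```bash
python3 - <<'E'
from h import *
import cv2
s=arm.read_camera("scene"); o=arm.get_obs();print(o["position"],o["grip_width"],o["force"],o["ft_torque"])
cv2.imwrite("pics/a9.png",cv2.convertScaleAbs(cv2.resize(s[20:220,200:400],(600,600),interpolation=cv2.INTER_CUBIC),alpha=1.6,beta=20))
place("blue",.08,0,.11,"pre")
E
```

```text
[ 0.5039 -0.2176  0.2242] 0.013467301158088977 [2.1867 0.5459 1.1046] [-0.0098 -0.2819  0.0425]
pre shift [ 0.4362 -0.0204 -0.0202] turn [-3.58  0.69 -3.23]
```

View pics/a9.png

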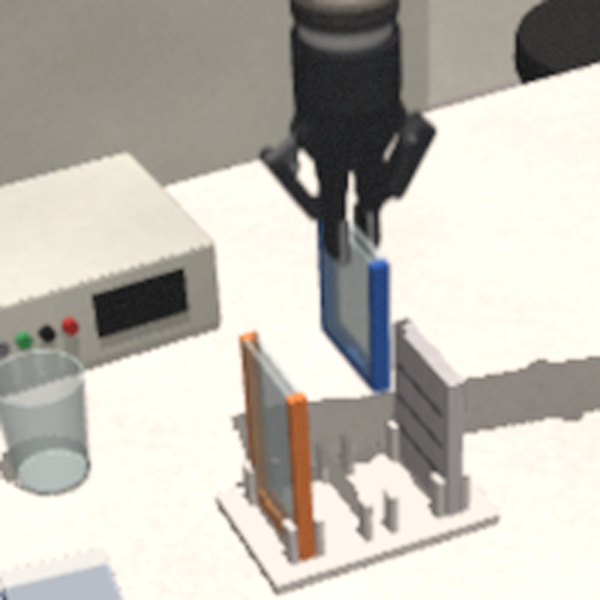

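>>> {"fn": "apply_moves", "kwargs": {"steps": [0.03,-0.001,-0.002,-0.3,0.05,-0.3,0,0.08,-0.004,-0.004,-0.7,0.15,-0.6,0,0.13,-0.006,-0.006,-1.1,0.2,-1.0,0,0.18,-0.008,-0.008,-1.5,0.3,-1.3,0,0.22,-0.01,-0.01,-1.8,0.35,-1.6,0]}}

```text
t: 6.28
position: [0.5036, 0.0056, 0.2263]
ee_rot: [0.665, 0.741, 0.079, 0.057]
force: [0.9, 0.8, -3.4]
grip_width: 0.0131
```

```bash
python3 - <<'E'
from h import *
footnow("blue");place("blue",.08,0,.10,"pre")
E
```

```text
t 6.28 foot in seat [-0.0002 -0.2039  0.1206] rot deg [11.1837 -1.6482  9.6884] F seat x,y,z [-0.3241  0.4918 -3.5712] w 0.0131
pre shift [0.2121 0.0342 0.0036] turn [-1.86  0.28 -1.61]
```

>>> {"fn": "apply_moves", "kwargs": {"steps": [0.045,0.007,0,-0.4,0.06,-0.3,0,0.09,0.015,0,-0.8,0.12,-0.7,0,0.135,0.022,0.002,-1.2,0.2,-1.0,0,0.18,0.03,0.003,-1.6,0.25,-1.4,0,0.212,0.034,0.0035,-1.86,0.28,-1.61,0]}}

```text
t: 6.9
position: [0.5144, 0.2191, 0.2332]
ee_rot: [0.59, 0.784, 0.154, 0.118]
force: [0.8, 0.5, -3.7]
grip_width: 0.0132
```

>>> {"fn": "apply_moves", "kwargs": {"steps": [0,0,0,0,0,0,0,0,0,0,0,0,0,0]}}

```text
t: 7.15
position: [0.5159, 0.216, 0.2333]
ee_rot: [0.592, 0.783, 0.154, 0.118]
force: [0.1, 0.0, -4.4]
grip_width: 0.0134
```

```bash
python3 - <<'E'
from h import *
import cv2
footnow("blue");place("blue",.055,0,.02,"next")
f=lambda im,x,y,w,h,k:cv2.convertScaleAbs(cv2.resize(im[y:y+h,x:x+w],None,fx=k,fy=k,interpolation=cv2.INTER_CUBIC),alpha=1.5,beta=30)
cv2.imwrite("pics/b1.png",np.hstack([f(arm.read_camera("top"),155,200,100,120,4),f(arm.read_camera("scene"),365,210,100,120,4)]))
E
```

```text
t 7.15 foot in seat [ 0.0802 -0.0046  0.0996] rot deg [ 0.0831 -0.2327  0.1731] F seat x,y,z [-1.5545  0.0077 -4.106 ] w 0.0134
next shift [ 0.0046 -0.0258  0.0794] turn [-0.01  0.04 -0.03]
```

View pics/b1.png

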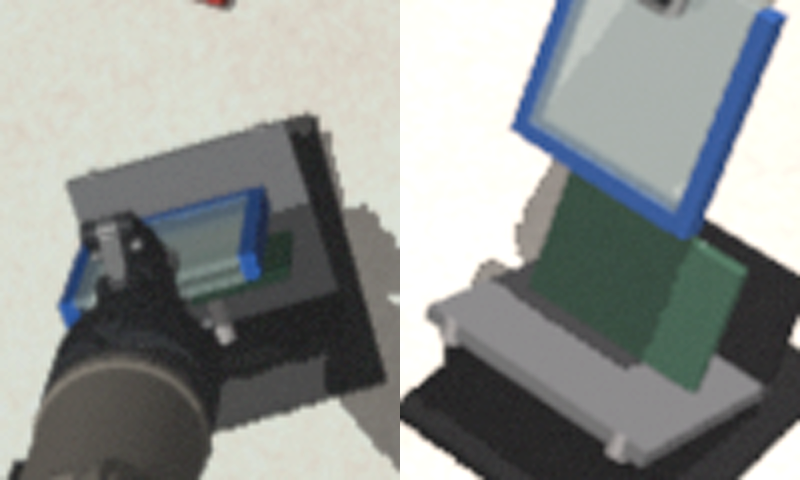

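>>> {"fn": "apply_moves", "kwargs": {"steps": [0.002,-0.008,0.025,0,0,0,0,0.003,-0.016,0.05,0,0,0,0,0.0045,-0.026,0.079,0,0.04,-0.03,0,0.0045,-0.026,0.079,0,0.04,-0.03,0,0.0045,-0.026,0.079,0,0.04,-0.03,0]}}

```text
t: 7.88
position: [0.5231, 0.2233, 0.1531]
ee_rot: [0.59, 0.783, 0.158, 0.118]
force: [-0.1, 0.6, -3.5]
grip_width: 0.0132
```

```bash
python3 - <<'E'
from h import *
import cv2
footnow("blue");place("blue",.055,0,.005,"next")
f=lambda im,x,y,w,h,k:cv2.convertScaleAbs(cv2.resize(im[y:y+h,x:x+w],None,fx=k,fy=k,interpolation=cv2.INTER_CUBIC),alpha=1.5,beta=30)
cv2.imwrite("pics/b2.png",np.hstack([f(arm.read_camera("top"),155,200,100,120,4),f(arm.read_camera("scene"),365,210,100,120,4)]))
E
```

```text
t 7.88 foot in seat [0.0588 0.0008 0.0218] rot deg [-0.2575  0.0906  0.0461] F seat x,y,z [-1.2883  0.6009 -3.2507] w 0.0132
next shift [-0.0007 -0.0037  0.0168] turn [ 0.04 -0.02 -0.01]
```

View pics/b2.png

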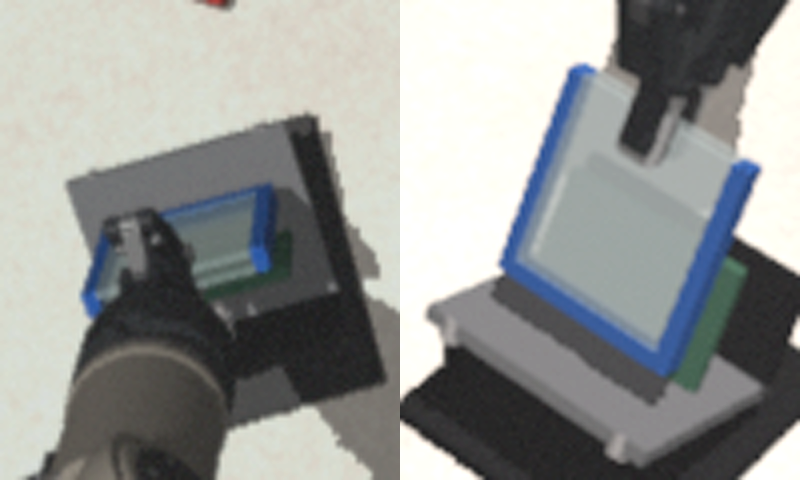

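>>> {"fn": "apply_moves", "kwargs": {"steps": [0,-0.001,0.005,0.02,0,0,0,0,-0.002,0.01,0.04,0,0,0,0,-0.003,0.014,0.04,0,0,0,0,-0.003,0.015,0.04,0,0,0,0,-0.003,0.015,0.04,0,0,0]}}

```text
t: 8.6
position: [0.5248, 0.2245, 0.1367]
ee_rot: [0.59, 0.784, 0.155, 0.116]
force: [0.1, 0.5, -4.7]
grip_width: 0.013
```

```bash
python3 - <<'E'
from h import *
footnow("blue")
E
```

```text
t 8.60 foot in seat [0.054  0.0015 0.0059] rot deg [ 0.1047  0.1167 -0.0341] F seat x,y,z [-1.5769  0.424  -4.4726] w 0.0130
```

>>> {"fn": "apply_moves", "kwargs": {"steps": [0,0,0.001,0,0,0,0,0,0,0.002,0,0,0,0]}}

```text
t: 8.85
position: [0.5257, 0.2247, 0.1351]
ee_rot: [0.59, 0.784, 0.155, 0.116]
force: [-1.5, 0.2, -4.3]
grip_width: 0.0133
```

```bash
python3 - <<'E'
from h import *
footnow("blue")
E
```

```text
t 8.85 foot in seat [0.0543 0.0014 0.0041] rot deg [ 0.0747  0.1093 -0.0291] F seat x,y,z [-2.852   0.6325 -3.5021] w 0.0133
```

>>> {"fn": "apply_moves", "kwargs": {"steps": [0,0,0.001,0,0,0,0,0,0,0.002,0,0,0,0]}}

```text
t: 9.1
position: [0.5263, 0.2248, 0.133]
ee_rot: [0.59, 0.784, 0.155, 0.116]
force: [0.3, 0.1, -3.6]
grip_width: 0.013
```

```bash
python3 - <<'E'
from h import *
footnow("blue")
E
```

```text
t 9.10 foot in seat [0.0542 0.0014 0.0019] rot deg [ 0.0918  0.1072 -0.0235] F seat x,y,z [-1.0204  0.0433 -3.4848] w 0.0130
```

>>> {"fn": "apply_moves", "kwargs": {"steps": [0,0,0.001,0,0,0,0,0,0,0.002,0,0,0,0]}}

```text
t: 9.35
position: [0.5271, 0.2251, 0.1312]
ee_rot: [0.59, 0.784, 0.155, 0.116]
force: [-0.9, 0.4, -4.3]
grip_width: 0.0133
```

>>> {"fn": "apply_moves", "kwargs": {"steps": [0,0,0.001,0,0,0,0,0,0,0.002,0,0,0,0]}}

```text
t: 9.6
position: [0.5279, 0.2251, 0.1306]
ee_rot: [0.59, 0.784, 0.155, 0.116]
force: [-7.9, -4.6, 12.0]
grip_width: 0.0132
```

```bash
python3 - <<'E'
from h import *
footnow("blue")
E
```

```text
t 9.60 foot in seat [ 0.0548  0.0011 -0.0009] rot deg [ 0.0636  0.0317 -0.0263] F seat x,y,z [-3.7117 -2.2252 14.3939] w 0.0132
```

The shelf is felt, about 18 N. I'll lift 1.5 mm and move back toward the backstop.

>>> {"fn": "apply_moves", "kwargs": {"steps": [0,0,-0.0025,0,0,0,0,0,-0.004,-0.0025,0,0,0,0,0,-0.008,-0.0025,0,0,0,0,0,-0.012,-0.0025,0,0,0,0,0,-0.013,-0.0025,0,0,0,0]}}

```text
t: 10.22
position: [0.5147, 0.2214, 0.1263]
ee_rot: [0.59, 0.784, 0.155, 0.116]
force: [-0.5, 0.3, -3.7]
grip_width: 0.013
```

```bash
python3 - <<'E'
from h import *
footnow("blue")
E
```

```text
t 10.22 foot in seat [0.0403 0.0013 0.0002] rot deg [ 0.14    0.1003 -0.0394] F seat x,y,z [-1.7731  0.4617 -3.2976] w 0.0130
```

>>> {"fn": "apply_moves", "kwargs": {"steps": [0,-0.001,0,0,0,0,0,0,-0.002,0,0,0,0,0]}}

```text
t: 10.48
position: [0.5137, 0.2212, 0.1261]
ee_rot: [0.59, 0.784, 0.155, 0.116]
force: [0.7, 0.3, -3.7]
grip_width: 0.0127
```

```bash
python3 - <<'E'
from h import *
footnow("blue")
E
```

```text
t 10.47 foot in seat [0.0394 0.0014 0.0005] rot deg [ 0.0737  0.1135 -0.0212] F seat x,y,z [-0.6595  0.0781 -3.7324] w 0.0127
```

>>> {"fn": "apply_moves", "kwargs": {"steps": [0,-0.001,0,0,0,0,0,0,-0.002,0,0,0,0,0]}}

```text
t: 10.72
position: [0.5117, 0.2207, 0.1253]
ee_rot: [0.59, 0.784, 0.155, 0.116]
force: [-0.6, -0.6, -3.5]
grip_width: 0.013
```

```bash
python3 - <<'E'
from h import *
footnow("blue")
E
```

```text
t 10.72 foot in seat [0.0372 0.0014 0.0004] rot deg [ 0.0866  0.1091 -0.029 ] F seat x,y,z [-1.9564 -0.3878 -3.0123] w 0.0130
```

>>> {"fn": "apply_moves", "kwargs": {"steps": [0,-0.001,0,0,0,0,0,0,-0.002,0,0,0,0,0]}}

```text
t: 10.98
position: [0.5112, 0.2206, 0.1254]
ee_rot: [0.589, 0.784, 0.156, 0.117]
force: [3.2, 0.6, -4.1]
grip_width: 0.0132
```

>>> {"fn": "apply_moves", "kwargs": {"steps": [0,-0.001,0,0,0,0,0,0,-0.002,0,0,0,0,0]}}

```text
t: 11.22
position: [0.5109, 0.2206, 0.1257]
ee_rot: [0.589, 0.784, 0.158, 0.117]
force: [6.7, 1.1, -5.1]
grip_width: 0.0128
```

```bash
python3 - <<'E'
from h import *
footnow("blue")
E
```

```text
t 11.22 foot in seat [0.037  0.0016 0.0011] rot deg [-0.2628  0.1634 -0.0512] F seat x,y,z [ 4.3285 -0.7725 -7.2235] w 0.0128
```

The backstop is felt at about x=0.037, with 6 N. Now lower onto the shelf.

>>> {"fn": "apply_moves", "kwargs": {"steps": [0,0,0.001,0,0,0,0,0,0,0.002,0,0,0,0]}}

```text
t: 11.48
position: [0.5114, 0.221, 0.1242]
ee_rot: [0.589, 0.784, 0.158, 0.117]
force: [4.3, 0.9, 2.5]
grip_width: 0.0132
```

```bash
python3 - <<'E'
from h import *
footnow("blue")
E
```

```text
t 11.47 foot in seat [ 0.037   0.0018 -0.0005] rot deg [-0.2548  0.1444 -0.0588] F seat x,y,z [ 5.0281 -0.3645  0.6902] w 0.0132
```

>>> {"fn": "apply_moves", "kwargs": {"steps": [0,0,0.0005,0,0,0,0,0,0,0.001,0,0,0,0]}}

```text
t: 11.72
position: [0.5117, 0.2208, 0.1239]
ee_rot: [0.589, 0.784, 0.157, 0.118]
force: [-0.8, -2.1, 13.3]
grip_width: 0.0132
```

```bash
python3 - <<'E'
from h import *
import cv2
footnow("blue")
f=lambda im,x,y,w,h,k:cv2.convertScaleAbs(cv2.resize(im[y:y+h,x:x+w],None,fx=k,fy=k,interpolation=cv2.INTER_CUBIC),alpha=1.5,beta=30)
cv2.imwrite("pics/b3.png",np.hstack([f(arm.read_camera("top"),155,200,100,120,4),f(arm.read_camera("scene"),365,210,100,120,4)]))
E
```

```text
t 11.72 foot in seat [ 0.037   0.0015 -0.0009] rot deg [-0.2422  0.0823 -0.0444] F seat x,y,z [ 3.7262 -1.7865 12.8424] w 0.0132
```

View pics/b3.png

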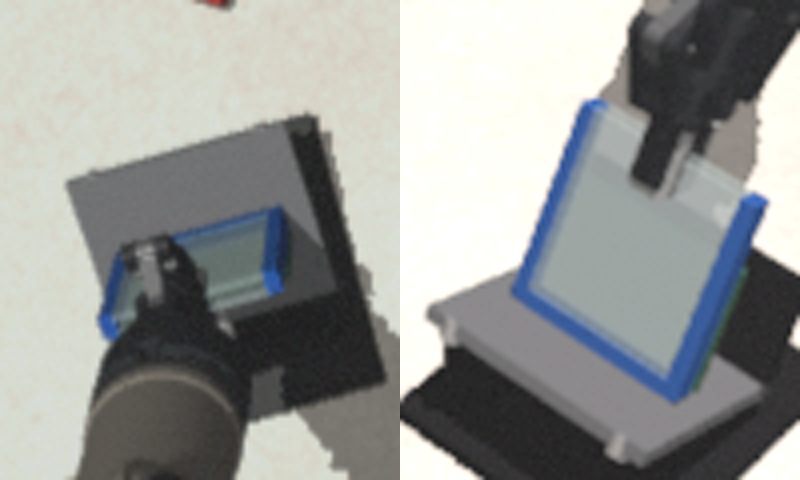

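Seated and laterally aligned with the backstop. The blue front-right foot is at (435,310) against an expected (434,310). Releasing now.

>>> {"fn": "apply_moves", "kwargs": {"steps": [0,0,-0.0005,0,0,0,25,0,0,-0.0005,0,0,0,35,0,0,-0.0005,0,0,0,45,0,0,-0.0005,0,0,0,45]}}

```text
t: 12.32
position: [0.5082, 0.2197, 0.1206]
ee_rot: [0.59, 0.784, 0.154, 0.115]
force: [0.3, -0.0, -0.4]
grip_width: 0.0382
```

>>> {"fn": "apply_moves", "kwargs": {"steps": [0,0,-0.01,0,0,0,45,0,0,-0.03,0,0,0,45,0,0,-0.06,0,0,0,45,0,0,-0.09,0,0,0,45,0,0,-0.11,0,0,0,45]}}

```text
t: 12.95
position: [0.4687, 0.2086, 0.2253]
ee_rot: [0.589, 0.784, 0.156, 0.117]
force: [-0.3, -1.2, 0.3]
grip_width: 0.0388
```

```bash
python3 - <<'E'
from h import *
import cv2
footnow("blue")
f=lambda im,x,y,w,h,k:cv2.convertScaleAbs(cv2.resize(im[y:y+h,x:x+w],None,fx=k,fy=k,interpolation=cv2.INTER_CUBIC),alpha=1.5,beta=30)
cv2.imwrite("pics/b4.png",np.hstack([f(arm.read_camera("top"),155,200,100,120,4),f(arm.read_camera("scene"),365,210,100,120,4)]))
go(np.array([.5679,-.2209,.28]),axes(-3.65,0),"over orange")
E
```

```text
t 12.95 foot in seat [0.0334 0.0017 0.1099] rot deg [-0.0368  0.1018 -0.0676] F seat x,y,z [-0.467  -1.0848  0.475 ] w 0.0388
over orange shift [-0.4402 -0.0027 -0.0594] turn [ 3.74 -0.66  3.25]
```

View pics/b4.png

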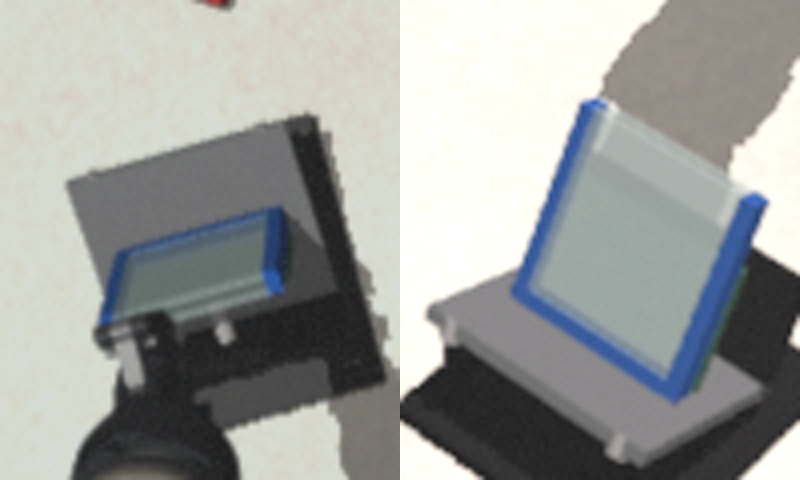

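Blue stands alone, flush against the backstop. On to the orange one.

>>> {"fn": "apply_moves", "kwargs": {"steps": [-0.05,0,-0.01,0.4,-0.1,0.3,45,-0.11,-0.001,-0.02,0.9,-0.15,0.8,50,-0.17,-0.001,-0.03,1.4,-0.25,1.2,50,-0.23,-0.002,-0.04,1.9,-0.33,1.6,50,-0.28,-0.002,-0.045,2.4,-0.4,2.0,50]}}

```text
t: 13.68
position: [0.5288, -0.069, 0.2633]
ee_rot: [0.682, 0.728, 0.054, 0.04]
force: [0.3, 0.8, -0.6]
grip_width: 0.0429
```

```bash
python3 - <<'E'
from h import *
go(np.array([.5679,-.2209,.24]),axes(-3.65,0),"over orange")
E
```

```text
over orange shift [-0.1544  0.026   0.0247] turn [ 1.27 -0.22  1.22]
```

>>> {"fn": "apply_moves", "kwargs": {"steps": [-0.05,0.008,0.008,0.4,-0.07,0.4,50,-0.1,0.017,0.016,0.8,-0.15,0.8,50,-0.154,0.026,0.0247,1.27,-0.22,1.22,50,-0.154,0.026,0.0247,1.27,-0.22,1.22,50,-0.154,0.026,0.0247,1.27,-0.22,1.22,50]}}

```text
t: 14.3
position: [0.5681, -0.2165, 0.2389]
ee_rot: [0.728, 0.686, 0.001, -0.001]
force: [-0.2, 0.8, -0.3]
grip_width: 0.0429
```

>>> {"fn": "apply_moves", "kwargs": {"steps": [0,0,0,0,0,0,50,0,0,0,0,0,0,50]}}

```text
t: 14.55
position: [0.5683, -0.216, 0.2414]
ee_rot: [0.727, 0.686, 0.001, 0.001]
force: [-0.0, -0.7, 0.7]
grip_width: 0.0426
```

```bash
python3 - <<'E'
from h import *
go(np.array([.5679,-.2209,.119]),axes(-3.65,0),"orange")
E
```

```text
orange shift [-0.005  -0.0004  0.1224] turn [ 0.03 -0.01  0.06]
```

>>> {"fn": "apply_moves", "kwargs": {"steps": [-0.005,-0.0005,0.035,0.03,0,0.06,50,-0.005,-0.0005,0.075,0.03,0,0.06,50,-0.005,-0.0005,0.1,0.03,0,0.06,50,-0.005,-0.0005,0.122,0.03,0,0.06,50,-0.005,-0.0005,0.122,0.03,0,0.06,50]}}

```text
t: 15.18
position: [0.5659, -0.2212, 0.117]
ee_rot: [0.73, 0.684, -0.001, -0.003]
force: [-0.8, -0.5, -0.2]
grip_width: 0.0428
```

>>> {"fn": "apply_moves", "kwargs": {"steps": [0,0,0,0,0,0,50,0,0,0,0,0,0,50,0,0,0,0,0,0,50]}}

```text
t: 15.55
position: [0.5682, -0.2225, 0.1195]
ee_rot: [0.73, 0.683, 0.0, -0.0]
force: [-0.0, 0.5, 0.0]
grip_width: 0.0425
```

```bash
python3 - <<'E'
from h import *
import cv2
go(np.array([.5679,-.2209,.119]),axes(-3.65,0),"orange")
s=arm.read_camera("scene")
cv2.imwrite("pics/c1.png",cv2.convertScaleAbs(cv2.resize(s[90:210,260:380],(600,600),interpolation=cv2.INTER_CUBIC),alpha=2.2,beta=20))
E
```

```text
orange shift [ 0.0015 -0.0004  0.0005] turn [ 0.   -0.   -0.03]
```

View pics/c1.png

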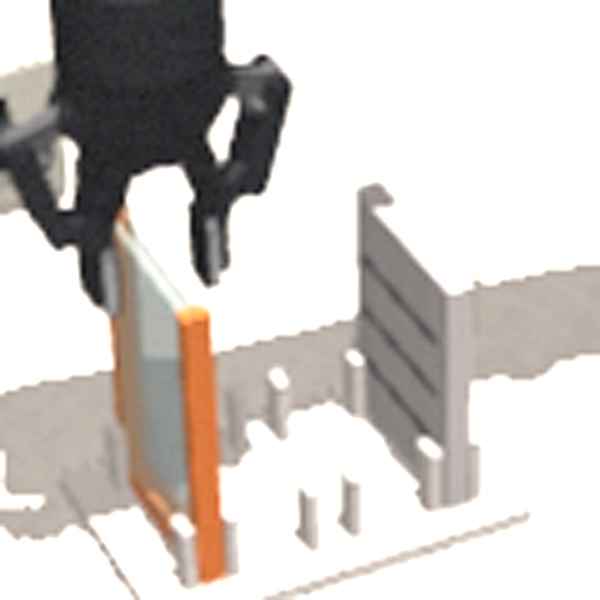

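Straddling the orange cassette. Closing.

>>> {"fn": "apply_moves", "kwargs": {"steps": [0,0,0,0,0,0,0,0,0,0,0,0,0,0,0,0,0,0,0,0,0,0,0,0,0,0,0,0,0,0,0,0,0,0,0], "grip_force": 45}}

```text
t: 16.23
position: [0.5679, -0.2223, 0.1186]
ee_rot: [0.73, 0.683, 0.0, -0.001]
force: [0.6, -0.1, 1.9]
grip_width: 0.0127
```

```bash
python3 - <<'E'
from h import *
grab("orange",(.5679,-.2209),.155)
E
```

```text
{'f': [0.0013473314943068075, -4.7436276403592944e-05, 0.10660107207250277], 'r': [[0.9999959357589407, 0.0027065242866197953, -0.0008962097336066132], [-0.002705797916856364, 0.999996010692407, 0.0008107138243340243], [0.0008984003750053762, -0.0008082855669673528, 0.9999992697753378]]}
```

>>> {"fn": "apply_moves", "kwargs": {"steps": [0,0,-0.01,0,0,0,0,0,0,-0.04,0,0,0,0,0,0,-0.08,0,0,0,0,0,0,-0.12,0,0,0,0,0,0,-0.15,0,0,0,0]}}

```text
t: 16.85
position: [0.5668, -0.2223, 0.2697]
ee_rot: [0.73, 0.683, -0.001, -0.002]
force: [-0.0, 0.1, -3.8]
grip_width: 0.0126
```

```bash
python3 - <<'E'
from h import *
import cv2
s=arm.read_camera("scene")
cv2.imwrite("pics/c2.png",cv2.convertScaleAbs(cv2.resize(s[20:220,200:400],(600,600),interpolation=cv2.INTER_CUBIC),alpha=1.6,beta=20))
footnow("orange"); place("orange",.088,0,.14,"pre")
E
```

```text
t 16.90 foot in seat [-0.0082 -0.4382  0.1301] rot deg [21.524  -3.9197 19.394 ] F seat x,y,z [ 1.0472 -0.8121 -0.0618] w 0.0129
pre shift [ 0.4276 -0.1046 -0.0383] turn [-3.58  0.66 -3.24]
```

View pics/c2.png

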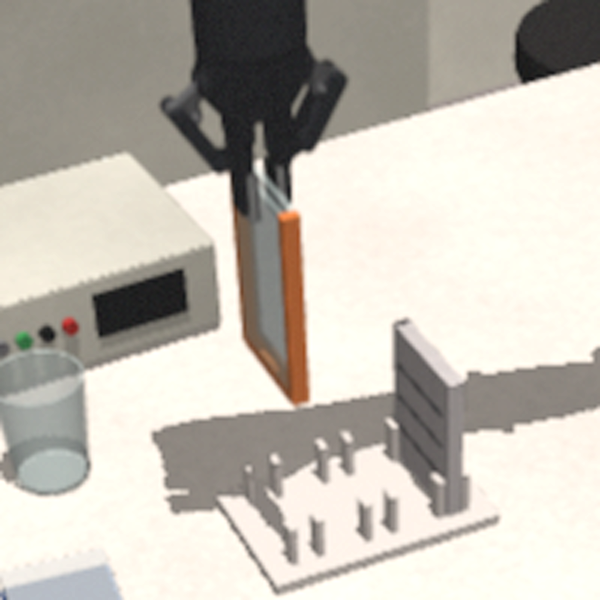

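>>> {"fn": "apply_moves", "kwargs": {"steps": [0.02,-0.01,-0.03,-0.3,0.05,-0.3,0,0.07,-0.03,-0.05,-0.7,0.15,-0.6,0,0.12,-0.05,-0.055,-1.1,0.2,-1.0,0,0.17,-0.06,-0.055,-1.5,0.3,-1.3,0,0.21,-0.07,-0.055,-1.8,0.35,-1.6,0]}}

```text
t: 17.52
position: [0.5095, -0.0059, 0.3223]
ee_rot: [0.666, 0.74, 0.077, 0.054]
force: [1.5, -0.2, -3.2]
grip_width: 0.0133
```

```bash
python3 - <<'E'
from h import *
footnow("orange");place("orange",.088,0,.14,"pre")
E
```

```text
t 17.52 foot in seat [ 0.0309 -0.2142  0.1683] rot deg [11.1518 -1.6082  9.7224] F seat x,y,z [ 0.0633 -0.5523 -3.4923] w 0.0133
pre shift [0.217  0.0035 0.0164] turn [-1.86  0.27 -1.62]
```

>>> {"fn": "apply_moves", "kwargs": {"steps": [0.045,0.001,0,-0.4,0.06,-0.3,0,0.09,0.002,0,-0.8,0.12,-0.7,0,0.135,0.003,0.002,-1.2,0.2,-1.0,0,0.18,0.0035,0.008,-1.6,0.25,-1.4,0,0.217,0.0035,0.0164,-1.86,0.27,-1.62,0]}}

```text
t: 18.15
position: [0.4933, 0.2096, 0.3109]
ee_rot: [0.592, 0.783, 0.152, 0.115]
force: [0.3, -0.3, -3.7]
grip_width: 0.0131
```

>>> {"fn": "apply_moves", "kwargs": {"steps": [0,0,0,0,0,0,0,0,0,0,0,0,0,0]}}

```text
t: 18.4
position: [0.4949, 0.207, 0.3114]
ee_rot: [0.593, 0.782, 0.151, 0.115]
force: [0.2, -0.7, -3.6]
grip_width: 0.0131
```

```bash
python3 - <<'E'
from h import *
import cv2
footnow("orange");place("orange",.072,0,.02,"next")
f=lambda im,x,y,w,h,k:cv2.convertScaleAbs(cv2.resize(im[y:y+h,x:x+w],None,fx=k,fy=k,interpolation=cv2.INTER_CUBIC),alpha=1.5,beta=30)
cv2.imwrite("pics/c3.png",np.hstack([f(arm.read_camera("top"),155,180,100,140,4),f(arm.read_camera("scene"),365,190,100,140,4)]))
E
```

```text
t 18.40 foot in seat [ 0.0887 -0.0047  0.1394] rot deg [ 0.045  -0.2089  0.1527] F seat x,y,z [-1.3955 -0.7042 -3.3533] w 0.0131
next shift [ 0.0045 -0.0166  0.1194] turn [-0.01  0.03 -0.03]
```

View pics/c3.png

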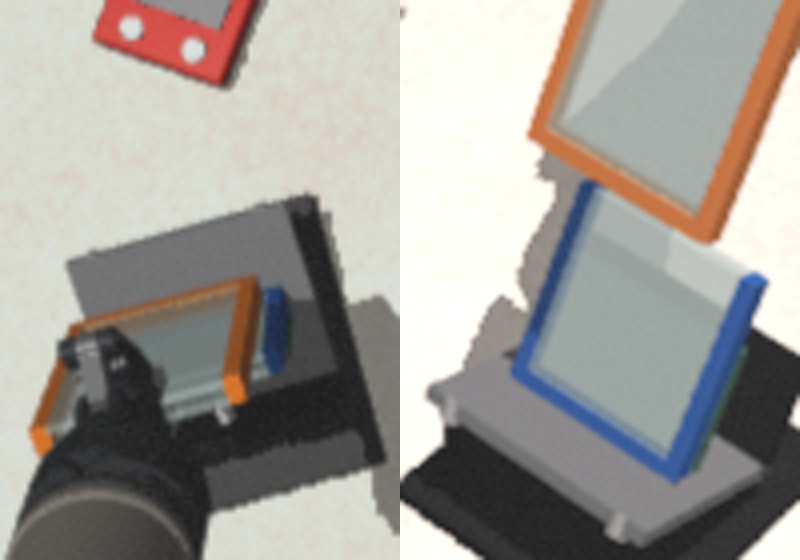

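>>> {"fn": "apply_moves", "kwargs": {"steps": [0.002,-0.006,0.03,0,0,0,0,0.003,-0.012,0.06,0,0,0,0,0.0045,-0.018,0.09,0,0.03,-0.03,0,0.0045,-0.02,0.119,0,0.03,-0.03,0,0.0045,-0.02,0.119,0,0.03,-0.03,0]}}

```text
t: 19.12
position: [0.5188, 0.2172, 0.1919]
ee_rot: [0.593, 0.783, 0.151, 0.113]
force: [-0.2, 0.4, -3.4]
grip_width: 0.0128
```

>>> {"fn": "apply_moves", "kwargs": {"steps": [0,0,0.003,0,0,0,0,0,0,0.006,0,0,0,0,0,0,0.009,0,0,0,0,0,0,0.012,0,0,0,0]}}

```text
t: 19.62
position: [0.5247, 0.2213, 0.1845]
ee_rot: [0.591, 0.783, 0.154, 0.115]
force: [0.1, -0.4, -3.4]
grip_width: 0.0133
```

```bash
python3 - <<'E'
from h import *
footnow("orange");place("orange",.065,0,.003,"next")
E
```

```text
t 19.62 foot in seat [0.0718 0.0014 0.0095] rot deg [-0.2303  0.0488 -0.0359] F seat x,y,z [-1.2769 -0.4153 -3.1923] w 0.0133
next shift [-0.0013 -0.0064  0.0065] turn [ 0.04 -0.01  0.01]
```

>>> {"fn": "apply_moves", "kwargs": {"steps": [-0.001,-0.002,0.002,0,0,0,0,-0.001,-0.004,0.004,0.02,0,0,0,-0.001,-0.006,0.006,0.04,0,0,0,-0.001,-0.006,0.007,0.04,0,0,0]}}

```text
t: 20.12
position: [0.5217, 0.2194, 0.1751]
ee_rot: [0.592, 0.784, 0.152, 0.113]
force: [0.5, -0.0, -2.9]
grip_width: 0.0131
```

>>> {"fn": "apply_moves", "kwargs": {"steps": [0,0,0.001,0,0,0,0,0,0,0.001,0,0,0,0]}}

```text
t: 20.38
position: [0.5223, 0.2197, 0.1744]
ee_rot: [0.592, 0.784, 0.152, 0.113]
force: [0.2, -0.1, -3.5]
grip_width: 0.0132
```

```bash
python3 - <<'E'
from h import *
footnow("orange")
E
```

```text
t 20.38 foot in seat [0.065  0.0005 0.0012] rot deg [ 0.0564  0.0653 -0.0375] F seat x,y,z [-1.1971 -0.1602 -3.3384] w 0.0132
```

Now 1.2 mm above the shelf. Moving back to feel for the blue cassette.

>>> {"fn": "apply_moves", "kwargs": {"steps": [0,-0.003,0,0,0,0,0,0,-0.006,0,0,0,0,0,0,-0.009,0,0,0,0,0,0,-0.01,0,0,0,0,0,0,-0.01,0,0,0,0]}}

```text
schema error: expected a multiple of 7 numbers
```

>>> {"fn": "apply_moves", "kwargs": {"steps": [0,-0.001,0,0,0,0,0,0,-0.002,0,0,0,0,0]}}

```text
t: 20.62
position: [0.5204, 0.2191, 0.1737]
ee_rot: [0.592, 0.784, 0.152, 0.113]
force: [0.6, 0.1, -2.8]
grip_width: 0.0134
```

```bash
python3 - <<'E'
from h import *
footnow("orange")
E
```

```text
t 20.62 foot in seat [0.0629 0.0005 0.0013] rot deg [ 0.0575  0.0615 -0.0371] F seat x,y,z [-0.4861 -0.0333 -2.7738] w 0.0134
```

>>> {"fn": "apply_moves", "kwargs": {"steps": [0,-0.001,0,0,0,0,0,0,-0.002,0,0,0,0,0]}}

```text
t: 20.88
position: [0.5186, 0.2186, 0.1729]
ee_rot: [0.592, 0.784, 0.152, 0.113]
force: [-0.0, 0.5, -3.8]
grip_width: 0.0132
```

```bash
python3 - <<'E'
from h import *
footnow("orange")
E
```

```text
t 20.88 foot in seat [0.0608 0.0005 0.0013] rot deg [ 0.0573  0.0596 -0.039 ] F seat x,y,z [-1.3056  0.5234 -3.5588] w 0.0132
```

>>> {"fn": "apply_moves", "kwargs": {"steps": [0,-0.002,0,0,0,0,0,0,-0.004,0,0,0,0,0,0,-0.006,0,0,0,0,0,0,-0.0075,0,0,0,0,0,0,-0.008,0,0,0,0,0]}}

```text
t: 21.5
position: [0.5114, 0.2165, 0.1699]
ee_rot: [0.591, 0.784, 0.152, 0.113]
force: [-0.5, 0.1, -3.5]
grip_width: 0.0131
```

```bash
python3 - <<'E'
from h import *
footnow("orange")
E
```

```text
t 21.50 foot in seat [0.0527 0.0005 0.0013] rot deg [ 0.0633  0.0572 -0.0447] F seat x,y,z [-1.7025  0.2685 -3.0818] w 0.0131
```

>>> {"fn": "apply_moves", "kwargs": {"steps": [0,-0.001,0,0,0,0,0,0,-0.0015,0,0,0,0,0]}}

```text
t: 21.75
position: [0.5107, 0.2164, 0.1698]
ee_rot: [0.591, 0.784, 0.153, 0.114]
force: [1.0, 0.2, -2.9]
grip_width: 0.0129
```

```bash
python3 - <<'E'
from h import *
footnow("orange")
E
```

```text
t 21.75 foot in seat [0.0522 0.0005 0.0015] rot deg [-0.0229  0.0675 -0.0472] F seat x,y,z [-0.1649 -0.0492 -3.0328] w 0.0129
```

>>> {"fn": "apply_moves", "kwargs": {"steps": [0,-0.001,0,0,0,0,0,0,-0.0015,0,0,0,0,0]}}

```text
t: 22.0
position: [0.5096, 0.216, 0.1694]
ee_rot: [0.591, 0.784, 0.153, 0.114]
force: [2.7, -0.0, -3.0]
grip_width: 0.013
```

```bash
python3 - <<'E'
from h import *
footnow("orange")
E
```

```text
t 22.00 foot in seat [0.0511 0.0005 0.0015] rot deg [-0.0543  0.0689 -0.0457] F seat x,y,z [ 1.3064 -0.7654 -3.7438] w 0.0130
```

>>> {"fn": "apply_moves", "kwargs": {"steps": [0,-0.001,0,0,0,0,0,0,-0.001,0.001,0,0,0,0,0,-0.001,0.002,0,0,0,0]}}

```text
t: 22.38
position: [0.5099, 0.2165, 0.1679]
ee_rot: [0.591, 0.784, 0.154, 0.114]
force: [2.9, 1.0, 1.4]
grip_width: 0.013
```

```bash
python3 - <<'E'
from h import *
footnow("orange")
E
```

```text
t 22.38 foot in seat [0.051  0.0008 0.    ] rot deg [-0.1279  0.0777 -0.062 ] F seat x,y,z [3.3951 0.2006 0.1163] w 0.0130
```

>>> {"fn": "apply_moves", "kwargs": {"steps": [0,0,0.0005,0,0,0,0,0,0,0.001,0,0,0,0]}}

```text
t: 22.62
position: [0.5102, 0.2164, 0.1671]
ee_rot: [0.591, 0.783, 0.154, 0.114]
force: [0.1, -1.1, 7.2]
grip_width: 0.0134
```

```bash
python3 - <<'E'
from h import *
import cv2
footnow("orange")
f=lambda im,x,y,w,h,k:cv2.convertScaleAbs(cv2.resize(im[y:y+h,x:x+w],None,fx=k,fy=k,interpolation=cv2.INTER_CUBIC),alpha=1.5,beta=30)
cv2.imwrite("pics/c4.png",np.hstack([f(arm.read_camera("top"),155,180,100,140,4),f(arm.read_camera("scene"),365,190,100,140,4)]))
E
```

```text
t 22.62 foot in seat [ 0.051   0.0007 -0.0008] rot deg [-0.1162  0.0615 -0.0573] F seat x,y,z [ 2.5423 -1.0877  6.7295] w 0.0134
```

View pics/c4.png

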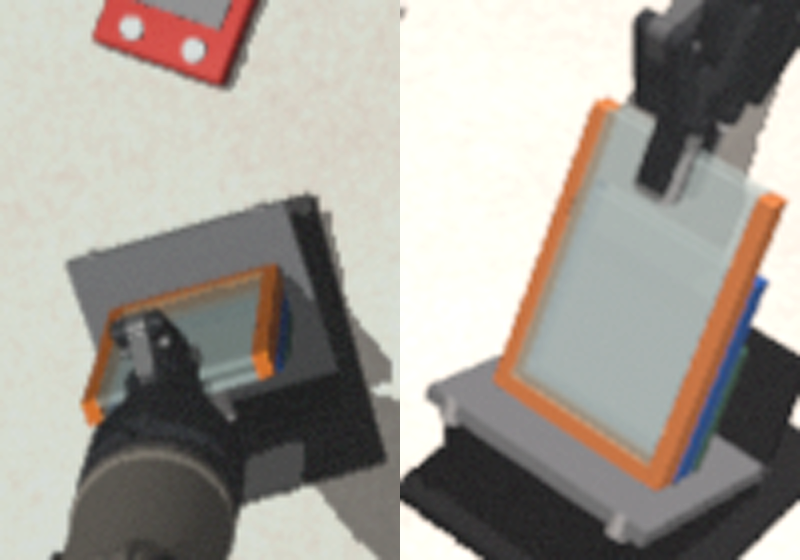

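The contact at x=0.051 is the blue position plus 14 mm, so orange is flat against blue and on the shelf. Releasing.

>>> {"fn": "apply_moves", "kwargs": {"steps": [0,0,-0.0005,0,0,0,25,0,0,-0.0005,0,0,0,35,0,0,-0.0005,0,0,0,45,0,0,-0.0005,0,0,0,45]}}

```text
t: 23.22
position: [0.5083, 0.2157, 0.1656]
ee_rot: [0.592, 0.784, 0.152, 0.113]
force: [0.2, -0.3, -0.4]
grip_width: 0.0385
```

>>> {"fn": "apply_moves", "kwargs": {"steps": [0,0,-0.01,0,0,0,45,0,0,-0.03,0,0,0,45,0,0,-0.06,0,0,0,45,0,0,-0.09,0,0,0,45,0,0,-0.11,0,0,0,45]}}

```text
t: 23.85
position: [0.4693, 0.2048, 0.2706]
ee_rot: [0.591, 0.784, 0.153, 0.114]
force: [0.1, -0.4, -0.2]
grip_width: 0.038
```

>>> {"fn": "apply_moves", "kwargs": {"steps": [-0.04,-0.03,-0.01,0,0,0,45,-0.08,-0.06,-0.02,0,0,0,45,-0.12,-0.08,-0.02,0,0,0,45,-0.16,-0.1,-0.02,0,0,0,45,-0.16,-0.1,-0.02,0,0,0,45]}}

```text
t: 24.48
position: [0.4162, 0.0199, 0.249]
ee_rot: [0.594, 0.782, 0.152, 0.114]
force: [1.4, 1.2, -0.1]
grip_width: 0.0381
```

```bash
python3 - <<'E'
from h import *
import cv2
f=lambda im,x,y,w,h,k:cv2.convertScaleAbs(cv2.resize(im[y:y+h,x:x+w],None,fx=k,fy=k,interpolation=cv2.INTER_CUBIC),alpha=1.5,beta=30)
t=arm.read_camera("top");s=arm.read_camera("scene")
cv2.imwrite("pics/d1.png",np.hstack([f(t,155,180,100,140,4),f(s,365,190,100,140,4)]));cv2.imwrite("pics/d2.png",s)
E
```

```text
(no output)
```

View pics/d1.png

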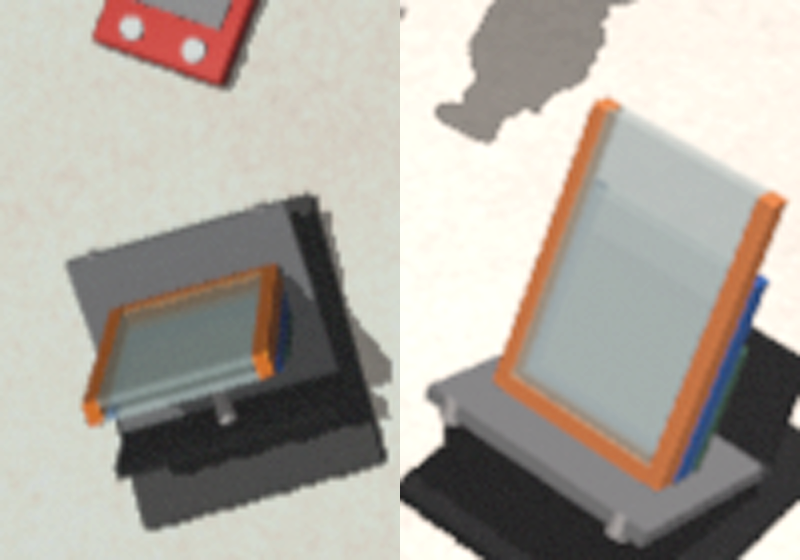

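View pics/d2.png

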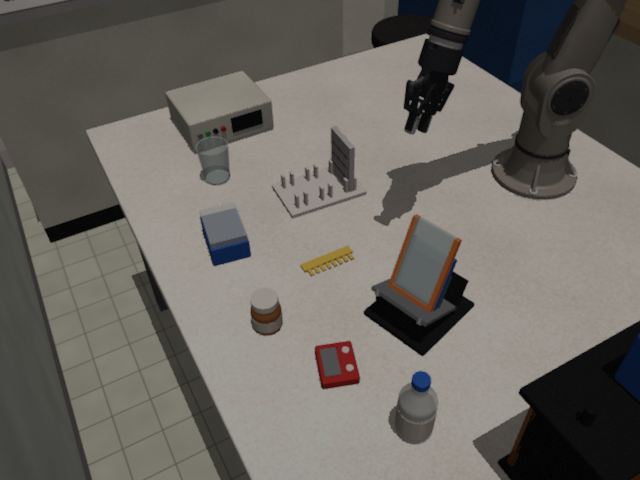

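```bash
python3 - <<'E'
from h import *
a,b=[onz("top",*zm(p,4,155,180),.072) for p in((113,310),(280,265))]
c,d=[onz("scene",*zm(p,4,365,190),.072) for p in((497-400,380),(660-400,485))]
print(inseat((a+b)/2),inseat((c+d)/2))
print(arm.get_obs()["force"]); arm.close_job()
E
```

```text
[ 0.056  -0.0002  0.0011] [0.0573 0.0023 0.0006]
[ 0.1155 -0.3601  0.4   ]
the job is handed in; nothing more can be done
```

Both cassettes are in the casting stand, and I handed the job in after about 25 s of robot time. The blue one was released first, flat against the backstop. The orange one was then released flat against it.

- **Blue:** The backstop was felt at about x = 0.037 m (cassette centre in the seat frame). I pressed about 6 N on the backstop and up to about 18 N on the shelf. It stayed flush after release.
- **Orange:** It met the blue one at x = 0.051 m, which is the blue position plus the 14 mm thickness. It did not move on release.
- **Centring:** The last camera check put the orange foot 0 mm (top view) and 2 mm (scene view) off centre. The blue one was compared with the backstop edge by eye, to about 1 mm. The two cameras disagreed by 2–5 mm throughout.
- **Rest of the bench:** The last picture shows the cooling plate in its slot, everything else in its place, and the arm clear.
- **What went wrong on the way:** The first grasp on the blue cassette closed on nothing. The fingertips really stand about 30 mm higher than the stated tool frame implies. I reopened, went lower and gripped without disturbing anything. One move call was also refused because of a typing slip, and had no effect.

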